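# Load the roll-front parts washer

## Task

Get the parts washer ready for a wash: push its slatted shutter up until it stays open by itself, and put every greasy part lying on the bench (two or three of: bearing housing, gear, pillow block, yoke) into the basket, one part to a bay, right down on the basket floor. Then, starting with the upright tab on the basket's rim at the front, turn the loaded basket by hand one full turn clockwise (seen from above) until the tab is at the front again, to make sure that nothing fouls, and pull the shutter fully shut. Leave the other things on the bench where they are.

Things in the scene. Friction and masses are not known exactly. Their poses are not given: they have to be found in the camera images.
- washer: Blue bench-top parts washer with a slatted roll front, fixed, 536 mm deep (x), 330 wide (y), 318 high. Origin on the bench under its middle; x from its front (robot's side) to its back, y to its left as the robot sees it. Upright half-round cheeks close its sides: inner faces at y = +-151 mm, 14 mm thick, 268 mm radius about the track axis. Grey control box on its right: x -5 to 145, y -165 to -215, up to z = 160.
- sill (a point): Middle of the top of the front sill, 66 mm high, 17 mm thick, at x = -258 mm of the washer. Parts go in over it.
- hood_edge (a point): Middle of the front edge of the fixed rear hood, 36 mm behind the track axis, 314 mm high. With the shutter up the mouth is open from above from the sill to about 17 mm in front of the track axis; a spray pipe stands inside, 12 mm behind it.
- track_axis (a point): Centre of the circular side tracks, 50 mm above the bench: the shutter's slats (mid radius 250 mm) turn about the level line through this point along the washer's y. Nothing solid here.
- shutter (a joint): Angle of the aluminium slatted shutter along its tracks (rad): 0 shut, 1.45 fully open (end stop), growing as it goes up and back. It takes about 5 N at the pull. Let go below about 0.5 it slides shut by its weight; beyond about 0.9 its weight carries it on open.
- pull (a point): Grip point of the shutter's black pull, a stub 24 mm wide (washer's y), 18 thick, sticking out 55 mm radially from the lowest slats, in the middle. The point is 36 mm out from the slats, 286 mm from the track axis, at 0.122 rad + shutter above the level line to the front (85 mm high when shut, 336 when open). Pinched across its width it can turn between the fingers.
- basket (a joint): Angle of the round turntable basket (rad), counter-clockwise positive seen from above, 0 with its tab at the washer's front (then full turns add 6.28); no end stop. Slight friction; it stays where left.
- t_handle (a point): Middle of the cross bar of the basket's T handle, on the basket's axis, 92 mm above the basket floor (127 above the bench): bar 54 mm long, 10 thick, 14 high, on a 16 mm post. Its x axis points away from the tab, its y axis along the bar.
- tab (a point): Upright steel tab on the basket's rim, 26 mm wide, 48 high, 112 mm from the basket's axis, at the end of one divider; the point is 40 mm above the basket floor. The basket's axis is at x = -126 mm, y = 0 of the washer. Tab at the front: it points to the washer's -x, the robot's side.
- bay0 (a point): Middle of bay 0 on the basket floor (35 mm above the bench), 60 mm from the basket's axis, opposite the tab. The basket is 224 mm wide, its rim 20 mm high; three radial dividers, 22 mm high, 3 thick, part it into three 120 degree bays.
- bay1 (a point): Middle of bay 1 on the basket floor (35 mm above the bench), 60 mm from the basket's axis, 120 degrees counter-clockwise (from above) of bay 0. The basket is 224 mm wide, its rim 20 mm high; three radial dividers, 22 mm high, 3 thick, part it into three 120 degree bays.
- bay2 (a point): Middle of bay 2 on the basket floor (35 mm above the bench), 60 mm from the basket's axis, 120 degrees clockwise (from above) of bay 0. The basket is 224 mm wide, its rim 20 mm high; three radial dividers, 22 mm high, 3 thick, part it into three 120 degree bays.
- housing: Dark steel flanged bearing housing, 60 mm high: square flange 58 x 58 x 14 mm below, round boss of 38 mm diameter above it. The origin is on its centre line at mid height, 30 mm above its underside; z points up as it stands.
- gear: Steel gear with hub, 56 mm high: toothed disc of 70 mm diameter over the teeth, 18 mm thick, below, round hub of 32 mm diameter above it. The origin is on its centre line at mid height, 28 mm above its underside; z points up as it stands.
- pillow: Grey pillow block bearing, 60 mm high: foot 70 (x) x 32 (y) x 14 mm, above it a round-topped body 47 mm wide (x), 28 to 32 mm thick (y). Grip it across its y. The origin is on its centre line at mid height, 30 mm above its underside; z points up as it stands.
- yoke: Dark steel universal-joint yoke, 60 mm high: round base of 58 mm diameter, 16 mm thick, with two upright ears above it, 34 mm wide (x), 44 mm over their outer faces (y). Grip it across its y. The origin is on its centre line at mid height, 30 mm above its underside; z points up as it stands.
- nut_jar: Bystander: small closed glass jar, 48 mm wide, 55 mm high, standing among the parts; origin under its middle.
- oil_bottle: Bystander: grey bottle, 66 mm wide, 170 mm high, standing; origin under its middle.
- grease_tin: Bystander: steel tin, 84 mm wide, 100 mm high, standing; origin under its middle.
- spanner: Bystander: spanner lying on the bench.
- hammer: Bystander: hammer lying on the bench.
- screwdriver: Bystander: screwdriver lying on the bench.

How it is judged (in metres and radians):
On the way, in this order (a step that is already met when the one before it is completed fails the run):
1. the shutter is up and stays open with the hand off it (value of joint shutter above 1.25 rad and contact force between the fingers and shutter below 0.3 N), for 0.4 s.
2. every part lies released in a bay of its own, with the basket's tab at the front (z of housing in the frame of bay0 between 0.008 and 0.042 m and z of gear in the frame of bay0 between 0.008 and 0.042 m and z of pillow in the frame of bay0 between 0.008 and 0.042 m and z of yoke in the frame of bay0 between 0.008 and 0.042 m and ((horizontal distance between housing and bay0 below 0.064 m and horizontal distance between gear and bay1 below 0.064 m) or (horizontal distance between housing and bay0 below 0.064 m and horizontal distance between gear and bay2 below 0.064 m) or (horizontal distance between housing and bay1 below 0.064 m and horizontal distance between gear and bay0 below 0.064 m) or (horizontal distance between housing and bay1 below 0.064 m and horizontal distance between gear and bay2 below 0.064 m) or (horizontal distance between housing and bay2 below 0.064 m and horizontal distance between gear and bay0 below 0.064 m) or (horizontal distance between housing and bay2 below 0.064 m and horizontal distance between gear and bay1 below 0.064 m)) and ((horizontal distance between housing and bay0 below 0.064 m and horizontal distance between pillow and bay1 below 0.064 m) or (horizontal distance between housing and bay0 below 0.064 m and horizontal distance between pillow and bay2 below 0.064 m) or (horizontal distance between housing and bay1 below 0.064 m and horizontal distance between pillow and bay0 below 0.064 m) or (horizontal distance between housing and bay1 below 0.064 m and horizontal distance between pillow and bay2 below 0.064 m) or (horizontal distance between housing and bay2 below 0.064 m and horizontal distance between pillow and bay0 below 0.064 m) or (horizontal distance between housing and bay2 below 0.064 m and horizontal distance between pillow and bay1 below 0.064 m)) and ((horizontal distance between housing and bay0 below 0.064 m and horizontal distance between yoke and bay1 below 0.064 m) or (horizontal distance between housing and bay0 below 0.064 m and horizontal distance between yoke and bay2 below 0.064 m) or (horizontal distance between housing and bay1 below 0.064 m and horizontal distance between yoke and bay0 below 0.064 m) or (horizontal distance between housing and bay1 below 0.064 m and horizontal distance between yoke and bay2 below 0.064 m) or (horizontal distance between housing and bay2 below 0.064 m and horizontal distance between yoke and bay0 below 0.064 m) or (horizontal distance between housing and bay2 below 0.064 m and horizontal distance between yoke and bay1 below 0.064 m)) and ((horizontal distance between gear and bay0 below 0.064 m and horizontal distance between pillow and bay1 below 0.064 m) or (horizontal distance between gear and bay0 below 0.064 m and horizontal distance between pillow and bay2 below 0.064 m) or (horizontal distance between gear and bay1 below 0.064 m and horizontal distance between pillow and bay0 below 0.064 m) or (horizontal distance between gear and bay1 below 0.064 m and horizontal distance between pillow and bay2 below 0.064 m) or (horizontal distance between gear and bay2 below 0.064 m and horizontal distance between pillow and bay0 below 0.064 m) or (horizontal distance between gear and bay2 below 0.064 m and horizontal distance between pillow and bay1 below 0.064 m)) and ((horizontal distance between gear and bay0 below 0.064 m and horizontal distance between yoke and bay1 below 0.064 m) or (horizontal distance between gear and bay0 below 0.064 m and horizontal distance between yoke and bay2 below 0.064 m) or (horizontal distance between gear and bay1 below 0.064 m and horizontal distance between yoke and bay0 below 0.064 m) or (horizontal distance between gear and bay1 below 0.064 m and horizontal distance between yoke and bay2 below 0.064 m) or (horizontal distance between gear and bay2 below 0.064 m and horizontal distance between yoke and bay0 below 0.064 m) or (horizontal distance between gear and bay2 below 0.064 m and horizontal distance between yoke and bay1 below 0.064 m)) and ((horizontal distance between pillow and bay0 below 0.064 m and horizontal distance between yoke and bay1 below 0.064 m) or (horizontal distance between pillow and bay0 below 0.064 m and horizontal distance between yoke and bay2 below 0.064 m) or (horizontal distance between pillow and bay1 below 0.064 m and horizontal distance between yoke and bay0 below 0.064 m) or (horizontal distance between pillow and bay1 below 0.064 m and horizontal distance between yoke and bay2 below 0.064 m) or (horizontal distance between pillow and bay2 below 0.064 m and horizontal distance between yoke and bay0 below 0.064 m) or (horizontal distance between pillow and bay2 below 0.064 m and horizontal distance between yoke and bay1 below 0.064 m)) and contact force between the fingers and housing below 0.3 N and contact force between the fingers and gear below 0.3 N and contact force between the fingers and pillow below 0.3 N and contact force between the fingers and yoke below 0.3 N and x of tab in the frame of washer below -0.224 m), for 0.2 s.
3. turning clockwise, the tab has come to the washer's left (y of tab in the frame of washer above 0.085 m).
4. the tab has come to the back (x of tab in the frame of washer above -0.035 m).
5. the tab has come to the right (y of tab in the frame of washer below -0.085 m).
6. the tab is at the front again (x of tab in the frame of washer below -0.224 m).
At the end, for the whole second after the job is handed in: The shutter is shut (within 0.06 rad) and released; every part present rests in a bay of its own, within 64 mm of the bay's middle and down on the basket floor (its middle 8 to 42 mm above it, standing or lying); the basket's tab is at the front within about 0.5 rad (all of step 2 and value of joint shutter below 0.06 rad and contact force between the fingers and shutter below 0.3 N and linear speed of each of housing, gear, pillow, yoke below 0.03 m/s); the robot touches nothing.
It fails at once if a bystander is pushed more than 100 mm away or the oil bottle, jar or tin is knocked over (distance of any of nut_jar, oil_bottle, grease_tin, spanner, hammer, screwdriver from where it was at the start of the episode above 0.1 m or angle between any of nut_jar, oil_bottle, grease_tin's own z axis and vertical above 0.8 rad).
Of housing, gear, pillow, yoke only 2 to 3 are there at a start; the rules pass over those that are not, and their reading is None.
At some moment in a run one of housing, gear, pillow, yoke may be knocked a few centimetres aside while the robot is not near it.
Once in a run the grip may slacken for a moment while it holds something.
It also fails if it takes over 210 s, if anything falls off the work surface, if the arm or the gripper's body presses on something with over 40 N, if the wrist force passes 120 N, or if a joint passes its speed limit or range.

## Robot

A 6-joint arm with a two-finger parallel gripper is mounted at the origin on the work surface. World frame = base frame: x ahead of the robot, y to its left, z up, the work surface at z = 0. Lengths are in m, angles in degrees, forces in N, time in s.
With the tool pointing down it reaches from about 0.25 to 0.725 m from the base axis. Payload 9.7 kg.
Tool frame: the origin (TCP) lies on the centre line of the jaws, within the pads' length; the fingertips stand bot.nose_length ahead of it and the grasp point (between the pads) lies 11 mm behind it (bot.nose_length is the distance from the TCP to the fingertips, in m); z points along the fingers, y is the line along which they close (so a half turn about z gives the same grasp; the last joint's range is limited). The gripper opens to 85 mm and grips with 20 to 120 N. Pads are 22 mm wide; open, the fingers measure 114 mm over their backs; the gripper's body (76 mm by 85 mm) begins 54 mm behind the grasp point. The pads swing forward as they close: fully open they stand 13 mm farther back than shut.
Start: joints at [64.4, 4.979, 10.078, 95.1, 0, 90], TCP at [0.238, 0.496, 0.239] pointing down, gripper open.
Joint ranges: [-179.16, 179.16], [-48.56, 103.87], [-65.8, 70.77], [-126.05, 130.52], [-82.76, 87.17], [-180, 180]. Speed limits (degrees/s): [127.2, 127.2, 147.25, 180, 180, 180].

## Interface

Orientations are given as [roll, pitch, yaw] about the fixed x, y, z axes, in that order (R = Rz(yaw) Ry(pitch) Rx(roll)).
In Python, from workcell import bot gives the robot as it stands. The module is installed in compiled form; this text tells all that it offers.
- The arm moves only by the shell command python3 -m inch 'ROWS' [OPENING] [FORCE]. ROWS is JSON, a list of rows, each a list of 4 numbers: the shift along the world's x, y, z in cm, then the turn about the world's z in degrees. A call has exactly 8 rows; each row is the pose to reach, as a shift and turn from the pose commanded when the call began; what a row does not reach only later rows make up. A row lasts 1/8 s, in which the tool goes at most 62.5 mm and 10.7 degrees, less where a joint would pass 70% of its speed; a pose out of reach is approached as far as the arm can. A call with a gripper value outside its range is refused whole. OPENING is the finger opening in cm, from 0 to 8.54, set as the call begins (- or left out, the last holds). The fingers move at their own pace and stop on an object; FORCE is the grip in N (left out, the last holds). Time passes only in rows, so rows that repeat a pose let the fingers close, or fill a call up. It gives the time, the measured TCP pose, the force, the opening and the grip force at its end, in the units of the state.
- bot.get_obs(): the state, without advancing time (a new reading comes with each control period).
- bot.camera(name): name is "scene" or "top"; returns a dict with "img" (480x640x3 uint8, red, green, blue), "fovy" (degrees; the focal length in pixels is half the picture's height over the tangent of half this angle, whatever the lens; pixels are square), "cx", "cy" (the principal point, pixels), "dist" ([k1, k2, p1, p2, k3] as OpenCV has them; the pictures are not rectified), "R" (3x3) and "t" (3): a world point X has camera coordinates R X + t. Camera axes: x right, y down, z forward; pixel columns grow to the right and rows downward; lengths in m; the calibration is good to about 2 mm. A picture is of the moment at which its call begins. There is no depth.
- bot.job_done(): hands the job in; it is judged then, once.
Trained networks look in a picture, given as the dict that the camera call returned (one of the last four; its "shot" number tells which), for a name from the list of things; names that differ only in an ending like _2 or _b are one class to them, and where a whole thing is asked for, a point or a joint stands for the part that bears it (a point fixed in the world has none). Each returns a list of dicts, best first, with "score" (0 to 1); they miss things now and then, are a little off and sometimes report something else, mostly with a low value. They report only what shows in the picture. A call takes as long as a camera call.
- bot.find_in(thing, picture): "point" ([column, row] in pixels, amid what is visible of it).
- bot.landmark_of(thing, picture): "point" ([column, row] in pixels: a listed point, or the origin of a listed thing).
The state is a dict: "time": time; "q": joint angles; "qd": joint speeds; "joint_efforts": joint torques, N m; "ee_pos": TCP position; "tcp_rot": TCP orientation; "wrist_force": force on the tool from outside, world axes, zero at the start; "torque": the same for the moment, N m; "opening": finger opening in m; "grasp_force": force on a finger pad.
Only numpy, scipy, OpenCV 4.12 (cv2) and the standard library are available. Lean on these libraries where they do the work, as an engineer would, in place of code of your own. Each camera call takes 0.05 s, during which the arm holds its last target. There are 200 camera calls.

## Working session

There is one attempt and no reset: what is moved stays moved. The work goes in short steps, Python scripts to look and compute and a shell command to move; the robot and the scene stay as the last step left them, time stands still between calls to the robot, and variables do not carry over. Pictures are saved under pics/ and viewed, at most 16 in all, crops included, and the job is handed in when it is done.

```bash
mkdir -p pics; cat > h.py <<'E'
import numpy as np, cv2
from workcell import bot
def K(c):
    f=240/np.tan(np.radians(c["fovy"])/2); return np.array([[f,0,c["cx"]],[0,f,c["cy"]],[0,0,1]])
def ray(c,p):
    u=cv2.undistortPoints(np.array([[p]],float),K(c),np.array(c["dist"],float))[0,0]
    R=np.array(c["R"]);t=np.array(c["t"]); return -R.T@t, R.T@np.array([u[0],u[1],1])
def onz(c,p,z):
    o,d=ray(c,p); return o+d*(z-o[2])/d[2]
def tri(obs):
    A=np.zeros((3,3));b=np.zeros(3)
    for c,p in obs:
        o,d=ray(c,p); d=d/np.linalg.norm(d); M=np.eye(3)-np.outer(d,d); A+=M;b+=M@o
    return np.linalg.solve(A,b)
def proj(c,X):
    R=np.array(c["R"]);return cv2.projectPoints(np.array(X,float).reshape(-1,1,3),cv2.Rodrigues(R)[0],np.array(c["t"],float),K(c),np.array(c["dist"],float))[0][:,0]
def save(c,n,box=None,s=1):
    im=c["img"][:,:,::-1]
    if box: im=im[box[1]:box[3],box[0]:box[2]]
    cv2.imwrite("pics/"+n,cv2.resize(im,None,fx=s,fy=s,interpolation=cv2.INTER_CUBIC))
E
python3 - <<'E'
from h import *
np.set_printoptions(precision=4,suppress=True)
S=bot.camera("scene");T=bot.camera("top");save(S,"s0.png");save(T,"t0.png")
print(bot.nose_length,bot.get_obs())
for n in ["sill","hood_edge","track_axis","pull","t_handle","tab","bay0","bay1","bay2","housing","gear","pillow","yoke","nut_jar","oil_bottle","grease_tin","spanner","hammer","screwdriver","washer"]:
    a=bot.landmark_of(n,S)[:1];b=bot.landmark_of(n,T)[:1]
    print(n,[(np.round(x["point"]),round(x["score"],2)) for x in a+b], tri([(S,a[0]["point"]),(T,b[0]["point"])]) if a and b else "", onz(T,b[0]["point"],0.03) if b else "")
E
```

```text
0.008 {'time': 0.1, 'q': array([64.4001,  5.0066, 10.0382, 95.1001,  0.0015, 90.0003]), 'qd': array([ 0.0694, -0.0245,  0.0668, -0.0157,  0.0732, -0.0813]), 'joint_efforts': array([  0.0009, -52.156 ,  46.5655,   0.016 ,   0.0001,   0.    ]), 'ee_pos': array([0.2376, 0.4958, 0.2387]), 'tcp_rot': array([-179.9315,   -0.0015,  154.3998]), 'wrist_force': array([-0.0009, -0.3885, -0.1138]), 'torque': array([-0.0194,  0.0252, -0.0375]), 'grasp_force': 0.0, 'opening': 0.08551651960252257}
sill [(array([334., 239.]), 0.73), (array([322., 272.]), 0.66)] [ 0.4757 -0.0848  0.1029] [ 0.4778 -0.0839  0.03  ]
hood_edge [(array([220., 239.]), 0.69), (array([354., 151.]), 0.95)] [ 0.7567 -0.1533  0.3206] [ 0.8309 -0.1704  0.03  ]
track_axis []  
pull [(array([344., 238.]), 0.88), (array([327., 279.]), 0.55)] [ 0.4516 -0.0911  0.0677] [ 0.4591 -0.0975  0.03  ]
t_handle []  
tab []  
bay0 []  
bay1 []  
bay2 []  
housing []  
gear []  
pillow [(array([357., 354.]), 0.81), (array([216., 231.]), 0.66)] [0.5832 0.2167 0.0658] [0.5902 0.22   0.03  ]
yoke [(array([302., 401.]), 0.69), (array([216., 283.]), 0.6)] [ 0.6148  0.2511 -0.2884] [0.4408 0.2146 0.03  ]
nut_jar [(array([386., 366.]), 0.77), (array([194., 257.]), 0.52)] [ 0.5174  0.2859 -0.0033] [0.5128 0.2814 0.03  ]
oil_bottle [(array([300., 401.]), 0.89), (array([210., 168.]), 0.94)] [0.7743 0.2492 0.02  ] [0.7728 0.2467 0.03  ]
grease_tin [(array([254., 133.]), 0.94), (array([482., 266.]), 0.68)] [ 0.5077 -0.5479  0.0288] [ 0.5042 -0.5449  0.03  ]
spanner [(array([424., 298.]), 0.61), (array([233., 326.]), 0.72)] [ 0.3198  0.1685 -0.0043] [0.3229 0.1619 0.03  ]
hammer [(array([317., 146.]), 0.89), (array([439., 315.]), 0.97)] [ 0.3583 -0.4165  0.0228] [ 0.3623 -0.4186  0.03  ]
screwdriver [(array([377., 450.]), 0.92), (array([194., 253.]), 0.63)] [ 0.6061  0.5333 -1.1144] [0.5245 0.2815 0.03  ]
washer [(array([254., 136.]), 0.44)]
```

View pics/s0.png

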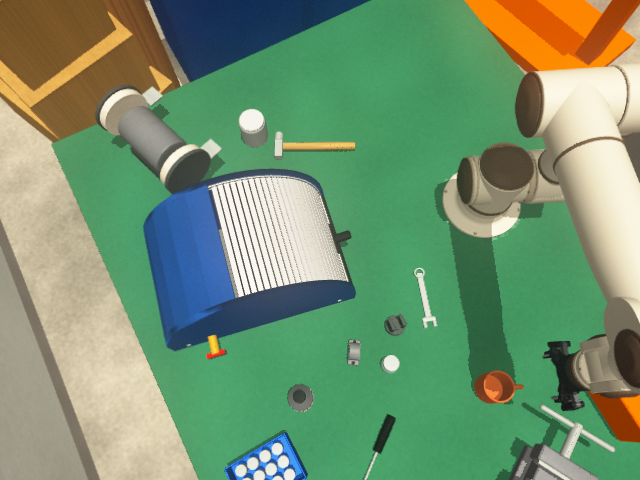

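View pics/t0.png

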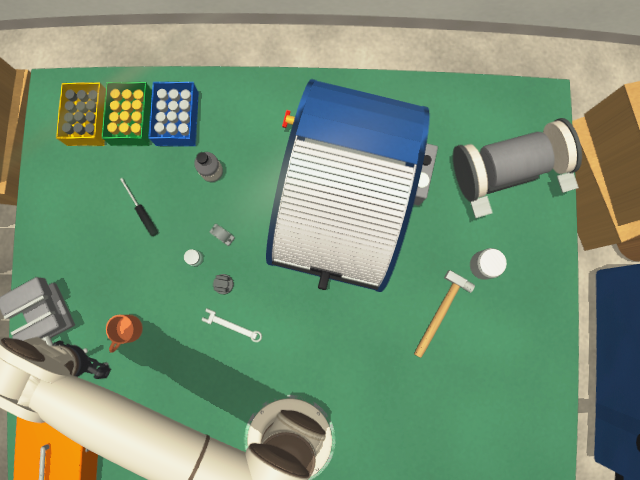

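Both views show two parts: the pillow at top-view (221,235) and the yoke at (223,284). The jar is at (192,257), the bottle at (208,166), and the washer's pull at (323,280). Next I'll fit the washer pose.

```bash
cat >> h.py <<'E'
def wT(p,P):  # washer local -> world
    x,y,a=p; P=np.atleast_2d(P); c,s=np.cos(a),np.sin(a)
    return np.c_[x+c*P[:,0]-s*P[:,1], y+s*P[:,0]+c*P[:,1], P[:,2]]
def wire(c,p,n,box,s,rows=()):
    im=c["img"][:,:,::-1][box[1]:box[3],box[0]:box[2]]
    im=cv2.resize(im,None,fx=s,fy=s,interpolation=cv2.INTER_CUBIC)
    th=np.linspace(0,np.pi,40)
    L=[np.c_[-.268*np.cos(th),0*th+y,.05+.268*np.sin(th)] for y in (-.165,.165)]
    L+=[np.array([[.036,-.151,.314],[.036,.151,.314]])]
    L+=[np.array([[-.284,-.012,.085],[-.284,.012,.085]])]+list(rows)
    for l in L:
        q=((proj(c,wT(p,l))-np.array(box[:2]))*s).astype(np.int32)
        cv2.polylines(im,[q],False,(0,0,255),1)
    cv2.imwrite("pics/"+n,im)
E
python3 - <<'E'
from h import *
from scipy.optimize import least_squares
S=bot.camera("scene");T=bot.camera("top")
obs=[]
for C in (S,T):
    for n,L in (("hood_edge",(.036,0,.314)),("pull",(-.284,0,.085))):
        for r in bot.landmark_of(n,C)[:1]: obs.append((C,L,r["point"])); print(n,r)
f=lambda p: np.concatenate([(proj(C,wT(p,L))[0]-q) for C,L,q in obs])
r=least_squares(f,[.73,-.145,-.2],x_scale=[.1,.1,.1],loss="soft_l1"); print(r.x,np.degrees(r.x[2]),np.round(r.fun,1))
wire(T,r.x,"t1.png",(255,70,445,300),2.6); wire(S,r.x,"s1.png",(130,155,370,360),2.8)
E
python3 -c "
import cv2,numpy as np
a=cv2.imread('pics/t1.png');b=cv2.imread('pics/s1.png')
print(a.shape,b.shape)"
```

```text
hood_edge {'point': [217.9, 241.6], 'score': 0.97}
pull {'point': [344.6, 235.5], 'score': 0.63}
hood_edge {'point': [355.2, 151.8], 'score': 0.64}
pull {'point': [322.4, 281.8], 'score': 0.81}
[ 0.72489828 -0.14612555 -0.21469307] -12.301006667971592 [ 2.6 -1.3 -0.9  0.8 -0.3 -2.5  0.2  0.5]
(598, 494, 3) (574, 672, 3)
```

View pics/t1.png

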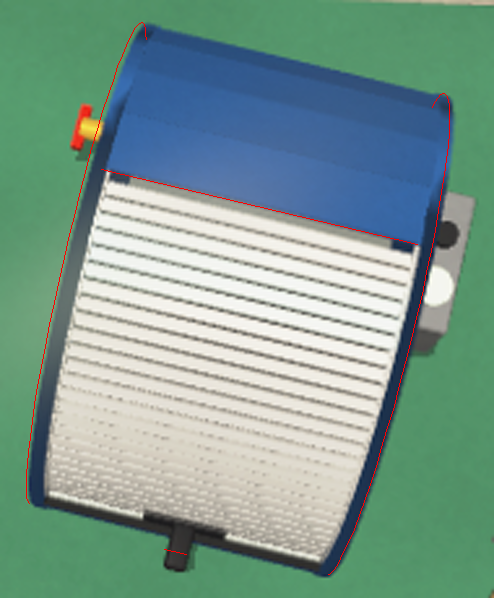

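```bash
python3 -m inch '[[2,-5.8,0,2],[4,-11.6,0,4],[6,-17.4,0,6],[8,-23.2,0,8],[10,-29,0,10],[12,-34.8,0,12],[14,-40.6,0,13.3],[16,-46.4,0,13.3]]' 6 40; python3 -c "
from h import *
print(bot.get_obs()['q'],bot.get_obs()['tcp_rot'])"
```

```text
time: 3.4
ee_pos: [0.3979, 0.03, 0.2396]
tcp_rot: [180.0, 0.1, 167.7]
wrist_force: [0.8, 0.6, -0.3]
opening: 0.0603
grasp_force: 0.0
[ 4.31214893e+00 -1.55425418e+01 -8.86508933e+00  9.66058619e+01
  4.01330049e-03  1.65885590e+01] [1.79975715e+02 6.74651651e-02 1.67723578e+02]
```

```bash
python3 -m inch '[[2.3,-5.6,0,0],[4.5,-11.4,0,0],[4.5,-11.4,-5,0],[4.5,-11.4,-10,0],[4.5,-11.4,-14,0],[4.5,-11.4,-16.5,0],[4.5,-11.4,-16.5,0],[4.5,-11.4,-16.5,0]]' 6; python3 - <<'E'
from h import *
T=bot.camera("top");S=bot.camera("scene")
a=T["img"][200:320,260:390];b=S["img"][180:300,290:420]
cv2.imwrite("pics/g1.png",cv2.resize(np.hstack([a,b])[:,:,::-1],None,fx=3,fy=3,interpolation=cv2.INTER_CUBIC))
E
```

```text
time: 4.4
ee_pos: [0.4432, -0.0821, 0.0755]
tcp_rot: [180.0, 0.1, 167.7]
wrist_force: [-0.1, 0.3, 0.4]
opening: 0.06
grasp_force: 0.0
```

View pics/g1.png

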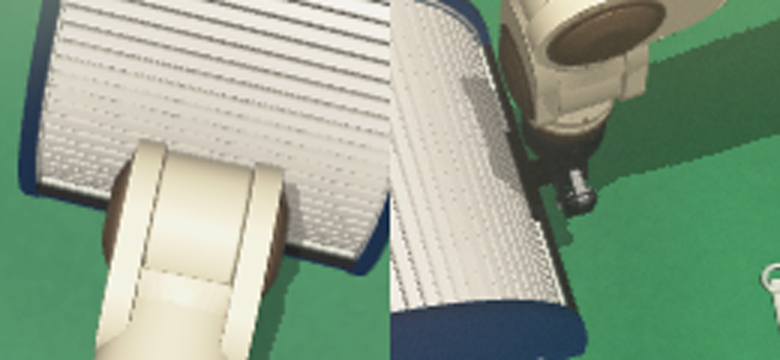

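The gripper stands over the pull, which is occluded in both crops, and nothing is touching. Close on it with moderate force.

```bash
python3 -m inch '[[0,0,0,0],[0,0,0,0],[0,0,0,0],[0,0,0,0],[0,0,0,0],[0,0,0,0],[0,0,0,0],[0,0,0,0]]' 0 40; python3 - <<'E'
import numpy as np
# arc shifts (cm) of grip radius .290 from shutter 0 to th, yaw -12.3
a=np.radians(-12.3);r=29.0
for t in np.arange(.1,1.5,.1):
    x=r*(np.cos(.122)-np.cos(.122+t)); z=r*(np.sin(.122+t)-np.sin(.122))
    print(round(t,2),np.round([x*np.cos(a),x*np.sin(a),z],1))
E
```

```text
time: 5.5
ee_pos: [0.4426, -0.0841, 0.0753]
tcp_rot: [-179.7, 0.1, 167.6]
wrist_force: [-4.2, -14.2, 6.6]
opening: 0.0232
grasp_force: 41.2
0.1 [ 0.5 -0.1  2.9]
0.2 [ 1.2 -0.3  5.6]
0.3 [ 2.3 -0.5  8.3]
0.4 [ 3.6 -0.8 10.9]
0.5 [ 5.1 -1.1 13.4]
0.6 [ 6.9 -1.5 15.6]
0.7 [ 8.8 -1.9 17.7]
0.8 [11.  -2.4 19.6]
0.9 [13.3 -2.9 21.2]
1.0 [15.8 -3.5 22.6]
1.1 [18.4 -4.  23.7]
1.2 [21.1 -4.6 24.6]
1.3 [23.9 -5.2 25.2]
1.4 [26.7 -5.8 25.4]
```

```bash
python3 -m inch '[[0.2,-0.2,1.5,0],[0.5,-0.3,2.9,0],[0.8,-0.4,4.2,0],[1.2,-0.5,5.6,0],[1.7,-0.6,7,0],[2.3,-0.7,8.3,0],[2.9,-0.9,9.6,0],[3.6,-1,10.9,0]]'
```

```text
time: 6.5
ee_pos: [0.4786, -0.0922, 0.1842]
tcp_rot: [-180.0, -0.0, 167.7]
wrist_force: [-0.6, -4.7, -4.5]
opening: 0.0231
grasp_force: 40.8
```

```bash
python3 -m inch '[[1.5,-0.4,2.5,0],[3.3,-0.8,4.7,0],[5.2,-1.2,6.8,0],[7.4,-1.7,8.7,0],[9.7,-2.2,10.3,0],[12.2,-2.8,11.7,0],[14.8,-3.3,12.8,0],[17.5,-3.9,13.7,0]]'; python3 -c "
from h import *
print(bot.get_obs()['q'])"
```

```text
time: 7.5
ee_pos: [0.6543, -0.1314, 0.3213]
tcp_rot: [-180.0, 0.0, 167.7]
wrist_force: [-0.6, -2.3, -1.8]
opening: 0.0228
grasp_force: 43.4
[-1.13405187e+01  2.69729984e+01  4.65940975e+01  1.09581866e+02
 -3.35592069e-02  9.63421022e-01]
```

```bash
python3 -m inch '[[1.4,-0.3,0.4,0],[2.8,-0.6,0.6,0],[4.2,-0.9,0.7,0],[5.6,-1.2,0.8,0],[5.6,-1.2,0.8,0],[5.6,-1.2,0.8,0],[5.6,-1.2,0.8,0],[5.6,-1.2,0.8,0]]'; python3 -c "
from h import *
print(bot.get_obs()['q'])"
```

```text
time: 8.5
ee_pos: [0.7086, -0.1435, 0.3246]
tcp_rot: [-179.9, -0.2, 167.7]
wrist_force: [0.1, -5.9, -17.8]
opening: 0.0233
grasp_force: 50.7
[-1.14255229e+01  4.25475676e+01  7.06758833e+01  1.18339293e+02
 -5.87057442e-02  8.99733963e-01]
```

```bash
python3 -m inch '[[0,0,0,0],[0,0,0,0],[0,0,0,0],[-3,0.7,1,0],[-6,1.3,4,0],[-11,2.4,9,0],[-16,3.5,12,0],[-21,8,12,0]]' 8; python3 -m inch '[[-4,5,0,0],[-8,10,0,0],[-12,15,0,0],[-14,20,0,0],[-15,25,0,0],[-15,30,0,0],[-15,30,0,0],[-15,30,0,0]]' 8;  python3 - <<'E'
from h import *
T=bot.camera("top");S=bot.camera("scene")
a=T["img"][75:320,170:430]
cv2.imwrite("pics/t2.png",cv2.resize(a[:,:,::-1],None,fx=2.4,fy=2.4,interpolation=cv2.INTER_CUBIC)); save(S,"s2.png",(130,150,450,430),1.8)
for n in ["sill","hood_edge","pull","t_handle","tab","bay0","bay1","bay2","pillow","yoke","housing","gear"]:
    a=bot.landmark_of(n,S)[:1];b=bot.landmark_of(n,T)[:1]
    print(n,[(np.round(x["point"]),round(x["score"],2)) for x in a+b], tri([(S,a[0]["point"]),(T,b[0]["point"])]) if a and b else "")
E
```

```text
time: 9.5
ee_pos: [0.5042, -0.0688, 0.4503]
tcp_rot: [180.0, 0.4, 167.6]
wrist_force: [0.3, 0.7, 1.6]
opening: 0.0798
grasp_force: 0.0
time: 10.5
ee_pos: [0.3553, 0.2313, 0.4478]
tcp_rot: [179.9, 0.1, 167.8]
wrist_force: [-0.8, -0.4, 0.2]
opening: 0.0801
grasp_force: 0.0
sill [(array([336., 237.]), 0.65), (array([324., 272.]), 0.66)] [ 0.47392528 -0.08813144  0.10927108]
hood_edge [(array([217., 239.]), 0.59), (array([354., 149.]), 0.68)] [ 0.76268189 -0.15515669  0.31803381]
pull [(array([236., 233.]), 0.83), (array([354., 160.]), 0.66)] [ 0.72273524 -0.14640092  0.33813018]
t_handle [(array([290., 249.]), 0.56), (array([335., 223.]), 0.81)] [ 0.60640113 -0.11495702  0.12363427]
tab [(array([330., 258.]), 0.71), (array([312., 258.]), 0.88)] [ 0.51343937 -0.05310504  0.06650678]
bay0 [(array([305., 242.]), 0.95), (array([344., 249.]), 0.95)] [ 0.5461434  -0.14523756  0.02231129]
bay1 [(array([305., 242.]), 0.95), (array([344., 249.]), 0.95)] [ 0.5461434  -0.14523756  0.02231129]
bay2 [(array([305., 242.]), 0.95), (array([344., 249.]), 0.95)] [ 0.5461434  -0.14523756  0.02231129]
pillow [(array([355., 354.]), 0.84), (array([220., 230.]), 0.52)] [0.58667165 0.21132663 0.04406262]
yoke [(array([392., 320.]), 0.89), (array([437., 313.]), 0.5)] [0.50101194 0.03280053 0.97619637]
housing [] 
gear [(array([302., 397.]), 0.72)]
```

View pics/t2.png

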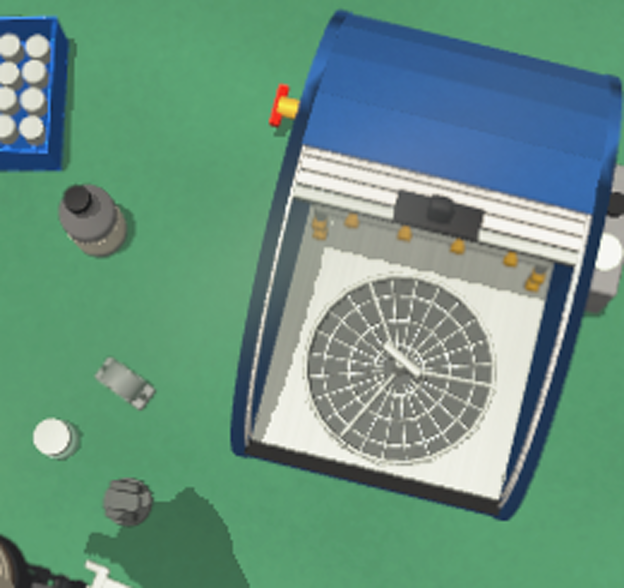

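View pics/s2.png

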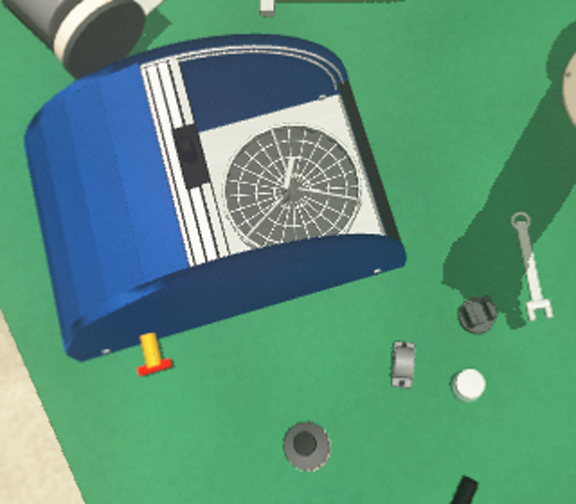

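The shutter stays open: the pull is at top-crop (440,208). The basket's tab divider points to (345,432), about 28° clockwise of the front. The parts are a pillow at (125,382) and a yoke at (128,500). I'll square the basket first, using the T bar.

```bash
python3 -m inch '[[3.1,-4.4,0,7.6],[6.2,-8.8,0,15.2],[9.3,-13.1,0,22.8],[12.4,-17.5,0,30.4],[15.5,-21.9,0,38],[18.6,-26.3,0,45.6],[21.7,-30.6,0,53.2],[24.8,-35,0,61]]' 6; python3 -m inch '[[0,0,-6,0],[0,0,-12,0],[0,0,-18,0],[0,0,-24,0],[0,0,-29,0],[0,0,-32,0],[0,0,-33,0],[0,0,-33,0]]' 6;python3 -m inch '[[0,0,0,0],[0,0,0,0],[0,0,0,0],[0,0,0,0],[0,0,0,0],[0,0,0,0],[0,0,0,0],[0,0,0,0]]' 0 30
```

```text
time: 12.8
ee_pos: [0.6007, -0.1195, 0.4427]
tcp_rot: [-179.8, 0.2, -131.1]
wrist_force: [45.4, -8.1, 72.7]
opening: 0.0599
grasp_force: 0.0
time: 13.8
ee_pos: [0.6007, -0.118, 0.1145]
tcp_rot: [-179.8, 0.2, -131.3]
wrist_force: [1.4, -0.4, 0.7]
opening: 0.0602
grasp_force: 0.0
time: 14.8
ee_pos: [0.6018, -0.1186, 0.1153]
tcp_rot: [-179.6, 0.3, -131.3]
wrist_force: [3.9, -2.3, 6.1]
opening: 0.0146
grasp_force: 29.3
```

```bash
python3 -m inch '[[0,0,0,0],[0,0,0,0],[0,0,1.3,0],[0,0,1.3,0],[0,0,1.3,0],[0,0,1.3,0],[0,0,1.3,0],[0,0,1.3,0]]' 4; python3 -m inch '[[0,0,0,0],[0,0,0,0],[0,0,0,0],[0,0,0,0],[0,0,0,0],[0,0,0,0],[0,0,0,0],[0,0,0,0]]' 0 30; python3 -c "
from h import *
print(bot.get_obs()['torque'])"
```

```text
time: 15.8
ee_pos: [0.6002, -0.1179, 0.1261]
tcp_rot: [-179.8, 0.2, -131.3]
wrist_force: [-0.1, 0.3, -0.1]
opening: 0.04
grasp_force: 0.0
time: 16.8
ee_pos: [0.6014, -0.1189, 0.1265]
tcp_rot: [-179.6, 0.2, -131.3]
wrist_force: [5.1, -4.2, -1.4]
opening: 0.0125
grasp_force: 29.2
[-1.00906652 -1.123077   -0.04314153]
```

```bash
python3 -m inch '[[0,0,0.2,4],[0,0,0.3,8],[0,0,0.3,12],[0,0,0.3,16],[0,0,0.3,20],[0,0,0.3,24],[0,0,0.3,27],[0,0,0.3,27]]'; python3 - <<'E'
from h import *
o=bot.get_obs();print(o['torque'],o['opening'],o['q'])
T=bot.camera("top");S=bot.camera("scene")
a=T["img"][200:300,260:400];b=S["img"][200:300,250:390]
cv2.imwrite("pics/g2.png",cv2.resize(np.hstack([a,b])[:,:,::-1],None,fx=2.85,fy=2.85,interpolation=cv2.INTER_CUBIC))
a=bot.landmark_of("tab",S)[:1];b=bot.landmark_of("tab",T)[:1]
print(a,b)
for C,r in ((S,a),(T,b)):
    if r:print(onz(C,r[0]["point"],.075))
E
```

```text
time: 17.8
ee_pos: [0.601, -0.1188, 0.1268]
tcp_rot: [-179.8, 0.1, -104.3]
wrist_force: [10.1, -4.9, -16.1]
opening: 0.0122
grasp_force: 29.8
[-1.12139377 -2.05213302 -0.03502528] 0.012174047899997494 [-11.22444449  12.61254655   6.22645462  83.44009488   0.10097191
 -86.93733507]
[{'point': [330.8, 240.6], 'score': 0.93}] [{'point': [435.8, 316.4], 'score': 0.56}]
[ 0.48452489 -0.09524269  0.075     ]
[ 0.35924592 -0.39957515  0.075     ]
```

View pics/g2.png

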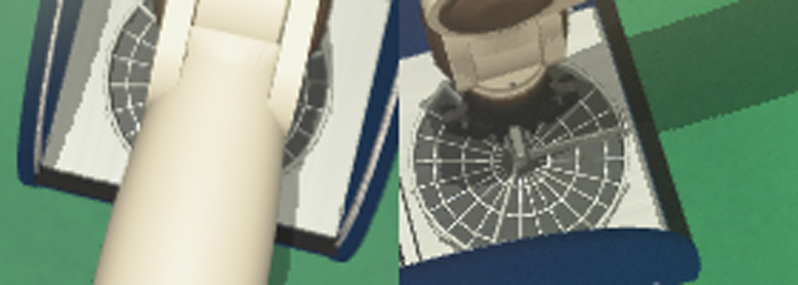

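```bash
python3 -m inch '[[0,0,0,0],[0,0,0,0],[0,0,4,0],[0,0,9,0],[-3,0,14,0],[-6,0,18,0],[-10,1,22,0],[-12,2,24,0]]' 6; python3 - <<'E'
from h import *
T=bot.camera("top");S=bot.camera("scene")
a=cv2.resize(T["img"][215:305,180:260],None,fx=5,fy=5,interpolation=cv2.INTER_CUBIC);b=cv2.resize(S["img"][300:390,325:415],None,fx=5,fy=5,interpolation=cv2.INTER_CUBIC)[:,:400]
cv2.imwrite("pics/p1.png",np.hstack([a,b])[:,:,::-1])
for n in ["pillow","yoke","nut_jar"]:
    a=bot.landmark_of(n,S)[:2];b=bot.landmark_of(n,T)[:2]
    print(n,[(np.round(x["point"]),round(x["score"],2)) for x in a+b], *[onz(S,x["point"],.03)[:2] for x in a],*[onz(T,x["point"],.03)[:2] for x in b])
for n,q in [("pillow",(222,234)),("yoke",(223.3,283.3))]: print(onz(T,q,.04))
for n,q in [("pillow",(354,351.7)),("yoke",(395.6,324.4))]: print(onz(S,q,.04))
E
```

```text
time: 19.0
ee_pos: [0.4786, -0.0977, 0.3727]
tcp_rot: [-179.6, 0.2, -104.3]
wrist_force: [0.2, 0.6, -0.7]
opening: 0.0597
grasp_force: 0.0
pillow [(array([353., 354.]), 0.82), (array([215., 232.]), 0.57), (array([140., 207.]), 0.37)] [0.58604245 0.2128025 ] [0.58754098 0.22190572] [0.65601889 0.44606637]
yoke [(array([394., 324.]), 0.89), (array([305., 269.]), 0.59), (array([221., 283.]), 0.73)] [0.44266424 0.19743675] [ 0.58465483 -0.06859903] [0.44142208 0.20005345]
nut_jar [(array([390., 370.]), 0.53), (array([194., 257.]), 0.74), (array([437., 315.]), 0.71)] [0.51917799 0.29807267] [0.51278456 0.28021219] [ 0.36164993 -0.41223439]
[0.57984549 0.20089534 0.04      ]
[0.44062669 0.19230953 0.04      ]
[0.58215693 0.20890245 0.04      ]
[0.44185358 0.20056977 0.04      ]
```

View pics/p1.png

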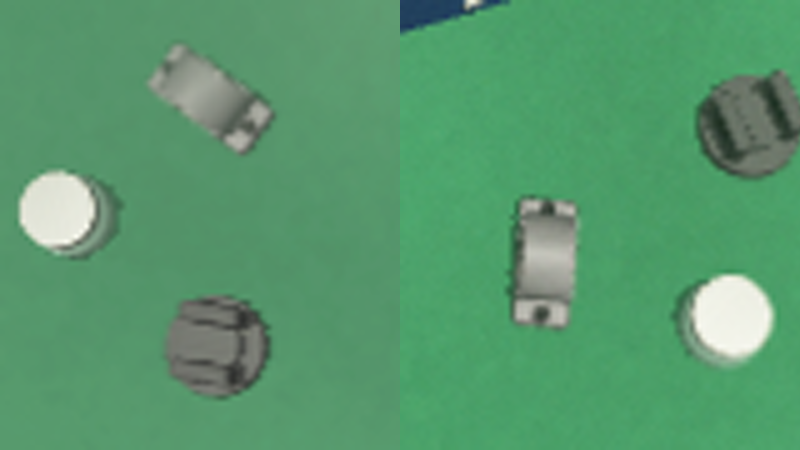

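```bash
python3 - <<'E'
from h import *
T=bot.camera("top");S=bot.camera("scene")
t=lambda u,v:(180+u/5,215+v/5); s=lambda u,v:(325+(u-400)/5,300+v/5)
for C,f,e in ((T,t,[(165,61),(258,132)]),(S,s,[(547,200),(541,327)])):
    A,B=[onz(C,f(*q),.014) for q in e]; d=B-A; print("pillow",(A+B)[:2]/2,np.linalg.norm(d),np.degrees(np.arctan2(d[1],d[0])))
for C,f,q in ((T,t,(221.5,347)),(S,s,(748,127))): print("yoke",onz(C,f(*q),.016))
for C,f,e in ((T,t,[(185,305),(250,320)]),(T,t,[(185,365),(245,378)]),(S,s,[(718,95),(745,160)]),(S,s,[(778,72),(803,130)])):
    A,B=[onz(C,f(*q),.05) for q in e]; d=B-A; print("ear",(A+B)[:2]/2,np.linalg.norm(d),np.degrees(np.arctan2(d[1],d[0])))
E
```

```text
pillow [0.58214858 0.20402714] 0.06828404162005874 -125.84765654936628
pillow [0.58095773 0.20865841] 0.0702884152693546 56.897668833745904
yoke [0.4384738  0.19287465 0.016     ]
yoke [0.44081779 0.19953637 0.016     ]
ear [0.45644931 0.19082773] 0.03758318027180847 -101.56210226676622
ear [0.4235042 0.1911538] 0.034516932471580344 -100.74144327213492
ear [0.45603701 0.19814278] 0.03866221416607782 81.11378930710747
ear [0.41939696 0.20154084] 0.03480377451533978 81.42492008681504
```

```bash
python3 -m inch '[[-1,5,-2,2],[-2,10,-5,4],[-3,15,-8,4],[-3.9,20,-11,4],[-3.9,25,-14,4],[-3.9,29.4,-17,4],[-3.9,29.4,-20,4],[-3.9,29.4,-20,4]]' 7.5; python3 - <<'E'
from h import *
T=bot.camera("top");S=bot.camera("scene")
a=cv2.resize(T["img"][215:305,180:260],None,fx=5,fy=5,interpolation=cv2.INTER_CUBIC);b=cv2.resize(S["img"][300:390,335:415],None,fx=5,fy=5,interpolation=cv2.INTER_CUBIC)
cv2.imwrite("pics/p2.png",np.hstack([a,b])[:,:,::-1])
print(bot.landmark_of("yoke",S),bot.landmark_of("pillow",S))
E
```

```text
time: 20.5
ee_pos: [0.4401, 0.1959, 0.1668]
tcp_rot: [180.0, 0.0, -100.2]
wrist_force: [-0.1, 0.6, 0.5]
opening: 0.0751
grasp_force: 0.0
[{'point': [391.6, 321.3], 'score': 0.81}] [{'point': [303.1, 269.9], 'score': 0.69}, {'point': [354.4, 349.7], 'score': 0.49}]
```

View pics/p2.png

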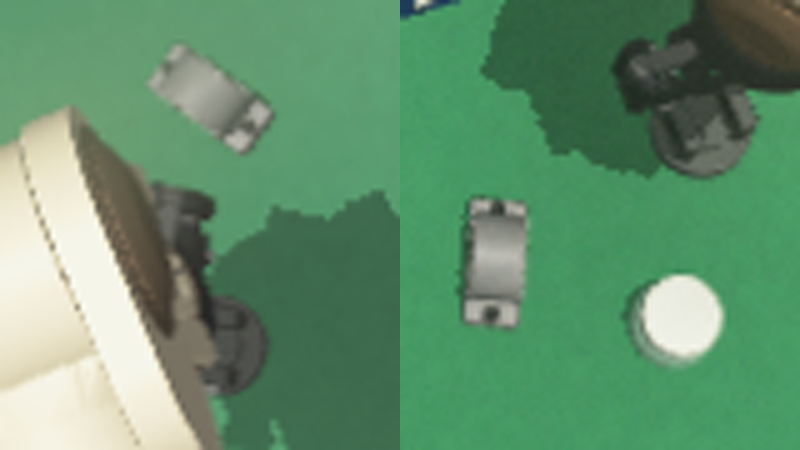

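The yoke and pillow haven't moved, and the open gripper is above the yoke at (700,130) in the right panel. Going down to grip it.

```bash
python3 -m inch '[[0,0,-4,0],[0,0,-8,0],[0,0,-11,0],[0,0,-12.7,0],[0,0,-12.7,0],[0,0,-12.7,0],[0,0,-12.7,0],[0,0,-12.7,0]]' 7.5; python3 -m inch '[[0,0,0,0],[0,0,0,0],[0,0,0,0],[0,0,0,0],[0,0,0,0],[0,0,0,0],[0,0,2,0],[0,0,4,0]]' 0 60
```

```text
time: 21.7
ee_pos: [0.4417, 0.1962, 0.0429]
tcp_rot: [-179.8, 0.2, -100.3]
wrist_force: [-0.8, -0.0, 0.9]
opening: 0.0752
grasp_force: 0.0
time: 22.7
ee_pos: [0.4407, 0.1957, 0.0818]
tcp_rot: [-179.9, 0.1, -100.3]
wrist_force: [0.3, 0.3, -3.8]
opening: 0.0431
grasp_force: 61.7
```

```bash
python3 -m inch '[[0,0,6,0],[0,0,12,0],[0,0,18,0],[0,0,23,0],[2,-3,26,0],[4.5,-8,26,0],[7.2,-13,26,-1],[10,-18,26,-2]]'; python3 -m inch '[[2,-3.4,0,0],[3.9,-6.7,0,0],[3.9,-6.7,-4,0],[3.9,-6.7,-9,0],[3.9,-6.7,-14,0],[3.9,-6.7,-18,0],[3.9,-6.7,-20,0],[3.9,-6.7,-20,0]]'
```

```text
time: 23.7
ee_pos: [0.5419, 0.0144, 0.3415]
tcp_rot: [-179.9, 0.2, -102.3]
wrist_force: [1.1, 0.9, -3.6]
opening: 0.0429
grasp_force: 62.6
time: 24.7
ee_pos: [0.579, -0.0509, 0.1397]
tcp_rot: [179.9, 0.1, -102.3]
wrist_force: [-0.9, 0.1, -3.3]
opening: 0.0429
grasp_force: 62.6
```

```bash
python3 -m inch '[[0,0,-2,0],[0,0,-4,0],[0,0,-5,0],[0,0,-5.5,0],[0,0,-5.8,0],[0,0,-6,0],[0,0,-6,0],[0,0,-6,0]]'; python3 - <<'E'
from h import *
S=bot.camera("scene");print(bot.landmark_of("pillow",S))
print(bot.get_obs()['wrist_force'])
save(S,"s3.png",(230,190,430,390),2.5)
E
```

```text
time: 25.7
ee_pos: [0.5805, -0.051, 0.0825]
tcp_rot: [-179.8, 0.2, -102.3]
wrist_force: [0.0, -0.0, -3.9]
opening: 0.043
grasp_force: 62.7
[{'point': [353.6, 351.2], 'score': 0.53}, {'point': [293.6, 238.4], 'score': 0.3}]
[-0.13991881 -0.05326539 -3.48749641]
```

View pics/s3.png

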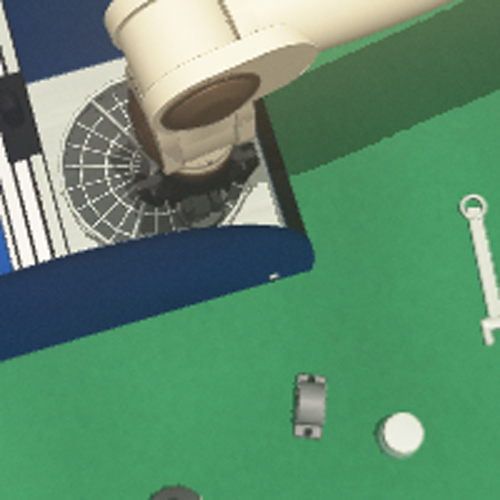

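The yoke is in the front-left bay, a few mm above the floor, and the pillow is still at its old place. Set it down, release and rise.

```bash
python3 -m inch '[[0,0,-0.3,0],[0,0,-0.5,0],[0,0,-0.5,0],[0,0,-0.5,0],[0,0,-0.5,0],[0,0,-0.5,0],[0,0,-0.5,0],[0,0,-0.5,0]]';  python3 -m inch '[[0,0,0,0],[0,0,0,0],[0,0,0,0],[0,0,5,0],[0,0,11,0],[0,0,17,0],[0,0,22,0],[0,4,25,0]]' 6; python3 - <<'E'
from h import *
T=bot.camera("top");S=bot.camera("scene")
for n in ("yoke","tab","pillow"):
    for C in (S,T):
        print(n,[(np.round(r["point"]),round(r["score"],2),onz(C,r["point"],.065 if n=="yoke" else .075)[:2]) for r in bot.landmark_of(n,C)[:2]])
E
```

```text
time: 26.8
ee_pos: [0.5805, -0.0509, 0.0777]
tcp_rot: [-179.8, 0.2, -102.3]
wrist_force: [-1.8, 1.1, 5.4]
opening: 0.0431
grasp_force: 63.7
time: 27.8
ee_pos: [0.5806, -0.0122, 0.3299]
tcp_rot: [-179.6, 0.2, -102.5]
wrist_force: [1.3, 1.1, -0.7]
opening: 0.0602
grasp_force: 0.0
yoke [(array([307., 269.]), 0.78, array([ 0.5837437 , -0.05642045]))]
yoke [(array([308., 233.]), 0.64, array([ 0.58485259, -0.04350804]))]
tab [(array([329., 243.]), 0.79, array([ 0.49250955, -0.09230786]))]
tab [(array([324., 268.]), 0.59, array([ 0.48812649, -0.08851127])), (array([336., 224.]), 0.54, array([ 0.61032086, -0.11868983]))]
pillow [(array([354., 352.]), 0.54, array([0.58552127, 0.21235271]))]
pillow [(array([218., 232.]), 0.83, array([0.58128451, 0.20752213]))]
```

```bash
python3 -m inch '[[0,5.5,0,-6],[0,11,0,-12],[0.1,16.5,0,-18],[0.1,21.8,-3,-22],[0.1,21.8,-8,-22],[0.1,21.8,-12,-22],[0.1,21.8,-16,-22],[0.1,21.8,-16,-22]]' 6.5;  python3 - <<'E'
from h import *
S=bot.camera("scene")
r=bot.landmark_of("pillow",S);print([(x,onz(S,x["point"],.03)) for x in r])
save(S,"s4.png",(310,310,410,400),5)
E
```

```text
time: 29.2
ee_pos: [0.5796, 0.2058, 0.1634]
tcp_rot: [180.0, -0.1, -124.3]
wrist_force: [-0.4, -0.1, 1.1]
opening: 0.0652
grasp_force: 0.0
[({'point': [356.1, 354.6], 'score': 0.6}, array([0.57993878, 0.21775894, 0.03      ]))]
```

View pics/s4.png

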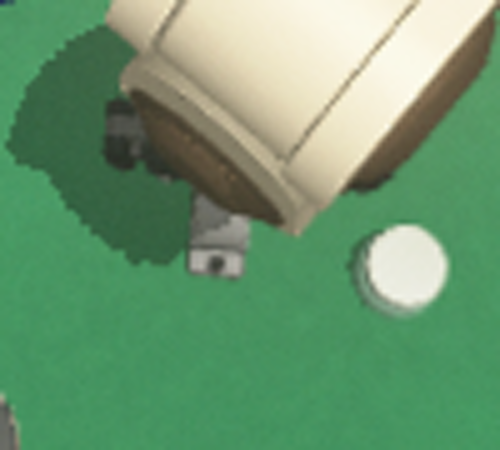

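The pillow is unmoved (foot end at crop (216,262)) and the jar is clear. Going down and gripping.

```bash
python3 -m inch '[[0,0,-4,0],[0,0,-8,0],[0,0,-11,0],[0.1,0,-12.8,0],[0.1,0,-12.8,0],[0.1,0,-12.8,0],[0.1,0,-12.8,0],[0.1,0,-12.8,0]]' 6.5; python3 -m inch '[[0,0,0,0],[0,0,0,0],[0,0,0,0],[0,0,0,0],[0,0,0,0],[0,0,0,0],[0,0,2,0],[0,0,4,0]]' 0 60
```

```text
time: 30.3
ee_pos: [0.5827, 0.2072, 0.0401]
tcp_rot: [-179.8, 0.2, -124.3]
wrist_force: [0.5, 0.4, -0.7]
opening: 0.065
grasp_force: 0.0
time: 31.3
ee_pos: [0.5822, 0.2069, 0.0802]
tcp_rot: [-179.8, 0.1, -124.3]
wrist_force: [0.5, 0.2, -4.4]
opening: 0.0291
grasp_force: 59.5
```

```bash
python3 -m inch '[[0,0,6,0],[0,0,12,0],[0,0,18,0],[0,-1,23,0],[0,-5,25,4],[-0.5,-10.5,25,10],[-1,-16,25,16],[-1.3,-21.5,25,22]]'; python3 -m inch '[[-0.3,-5.5,0,0],[-0.6,-11,0,0],[-1,-15.7,-1,0],[-1,-15.7,-6,0],[-1,-15.7,-11,0],[-1,-15.7,-16,0],[-1,-15.7,-19,0],[-1,-15.7,-19,0]]'
```

```text
time: 32.3
ee_pos: [0.5687, -0.0096, 0.3307]
tcp_rot: [-179.7, 0.2, -102.1]
wrist_force: [1.4, -0.1, -3.6]
opening: 0.0288
grasp_force: 60.5
time: 33.3
ee_pos: [0.5581, -0.1647, 0.1379]
tcp_rot: [180.0, 0.2, -102.3]
wrist_force: [-0.6, 0.2, -3.3]
opening: 0.029
grasp_force: 60.9
```

```bash
python3 -m inch '[[0,0,-2,0],[0,0,-4,0],[0,0,-5,0],[0,0,-5.5,0],[0,0,-5.9,0],[0,0,-6.2,0],[0,0,-6.4,0],[0,0,-6.4,0]]'; python3 -m inch '[[0,0,0,0],[0,0,0,0],[0,0,0,0],[0,0,5,0],[0,0,11,0],[0,0,17,0],[-4,2,20,0],[-10,4,22,0]]' 5; python3 - <<'E'
from h import *
T=bot.camera("top");S=bot.camera("scene")
for n in ("yoke","tab","pillow","t_handle"):
    for C in (S,T):
        print(n,[(np.round(r["point"]),round(r["score"],2),onz(C,r["point"],dict(yoke=.065,pillow=.065,tab=.075,t_handle=.127)[n])[:2]) for r in bot.landmark_of(n,C)[:2]])
a=T["img"][200:300,260:400];b=S["img"][200:300,240:380]
cv2.imwrite("pics/g3.png",cv2.resize(np.hstack([a,b])[:,:,::-1],None,fx=2.85,fy=2.85,interpolation=cv2.INTER_CUBIC))
E
```

```text
time: 34.3
ee_pos: [0.5593, -0.165, 0.0752]
tcp_rot: [-179.8, 0.2, -102.3]
wrist_force: [-0.1, 0.6, -4.6]
opening: 0.0288
grasp_force: 60.8
time: 35.3
ee_pos: [0.4626, -0.1258, 0.2954]
tcp_rot: [-179.7, 0.2, -102.3]
wrist_force: [0.1, 0.6, 0.3]
opening: 0.0499
grasp_force: 0.0
yoke [(array([309., 270.]), 0.54, array([ 0.58134322, -0.05063918]))]
yoke [(array([306., 235.]), 0.62, array([ 0.57798035, -0.03642534])), (array([232., 326.]), 0.6, array([0.32135296, 0.1623072 ]))]
tab [(array([328., 239.]), 0.67, array([ 0.48874794, -0.10254263]))]
tab [(array([327., 266.]), 0.87, array([ 0.49323886, -0.09611981])), (array([356., 148.]), 0.48, array([ 0.82818336, -0.17353593]))]
pillow [(array([300., 236.]), 0.78, array([ 0.55563941, -0.15394809]))]
pillow [(array([435., 318.]), 0.55, array([ 0.35606746, -0.39854703]))]
t_handle [(array([288., 247.]), 0.78, array([ 0.60743455, -0.12196954]))]
t_handle [(array([338., 222.]), 0.77, array([ 0.60696056, -0.12372255])), (array([354., 149.]), 0.51, array([ 0.81078423, -0.16283404]))]
```

View pics/g3.png

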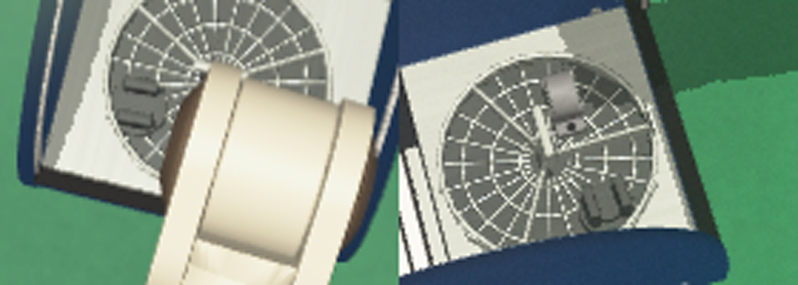

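Both parts stand in their own bays: pillow at (565,95) and yoke at (605,205) in the right panel, with the tab divider at (650,125), at the front. Now I'll grip the T bar for the turn.

```bash
python3 -m inch '[[5,0.3,0,0],[10,0.6,-1,0],[13.9,0.7,-4,0],[13.9,0.7,-9,0],[13.9,0.7,-13,0],[13.9,0.7,-15.5,0],[13.9,0.7,-16.9,0],[13.9,0.7,-16.9,0]]' 5; python3 -m inch '[[0,0,0,0],[0,0,0,0],[0,0,0,0],[0,0,0,0],[0,0,0,0],[0,0,0,0],[0,0,0,0],[0,0,0,0]]' 0 40; python3 -c "
from h import *
o=bot.get_obs();print(o['torque'],o['q'])"
```

```text
time: 36.8
ee_pos: [0.6015, -0.1191, 0.1241]
tcp_rot: [-179.9, 0.2, -102.3]
wrist_force: [0.7, -0.2, 0.7]
opening: 0.0498
grasp_force: 0.0
time: 37.8
ee_pos: [0.6013, -0.119, 0.1265]
tcp_rot: [-179.8, 0.2, -102.3]
wrist_force: [-5.7, 1.5, 6.3]
opening: 0.0119
grasp_force: 39.0
[ 0.25721028  1.28867805 -0.04577172] [-11.2748418   12.64804593   6.23027565  83.38800555   0.17639183
 -88.97397844]
```

```bash
python3 -m inch '[[0,0,0,-5],[0,0,0,-14],[0,0,0,-23],[0,0,0,-32],[0,0,0,-41],[0,0,0,-50],[0,0,0,-55],[0,0,0,-60]]'; python3 -c "
from h import *
o=bot.get_obs();print(o['torque'],o['q'][5])
S=bot.camera('scene');T=bot.camera('top')
for C in (S,T): print([(r['score'],onz(C,r['point'],.075)) for r in bot.landmark_of('tab',C)[:2]])"
```

```text
time: 38.8
ee_pos: [0.6017, -0.1193, 0.1265]
tcp_rot: [-179.8, 0.2, -162.5]
wrist_force: [-3.4, -1.9, 4.0]
opening: 0.0118
grasp_force: 39.0
[-0.05208307  0.77327932  0.10346281] -28.701195145681258
[(0.83, array([ 0.56332459, -0.01333051,  0.075     ])), (0.71, array([0.65715368, 0.4468975 , 0.075     ]))]
[(0.94, array([ 0.56210114, -0.01284931,  0.075     ]))]
```

```bash
python3 -m inch '[[0,0,0,-9],[0,0,0,-19],[0,0,0,-29],[0,0,0,-39],[0,0,0,-49],[0,0,0,-59],[0,0,0,-69],[0,0,0,-79]]'; python3 -m inch '[[0,0,0,-10],[0,0,0,-20],[0,0,0,-30],[0,0,0,-40],[0,0,0,-50],[0,0,0,-60],[0,0,0,-70],[0,0,0,-80]]'; python3 -m inch '[[0,0,0,-8],[0,0,0,-15],[0,0,0,-20],[0,0,0,-25],[0,0,0,-25],[0,0,0,-25],[0,0,0,-25],[0,0,0,-25]]'; python3 -c "
from h import *
o=bot.get_obs();print(o['torque'],o['q'][5])
S=bot.camera('scene');T=bot.camera('top')
for C in (S,T): print([(r['score'],onz(C,r['point'],.075)) for r in bot.landmark_of('tab',C)[:2]])"
```

```text
time: 40.0
ee_pos: [0.6016, -0.12, 0.1265]
tcp_rot: [-179.8, 0.3, 118.4]
wrist_force: [-5.8, -3.4, 6.4]
opening: 0.012
grasp_force: 39.4
time: 41.0
ee_pos: [0.6009, -0.1199, 0.1264]
tcp_rot: [-179.9, 0.3, 38.4]
wrist_force: [-9.6, -3.6, 8.1]
opening: 0.0118
grasp_force: 39.7
time: 42.0
ee_pos: [0.6008, -0.1197, 0.1264]
tcp_rot: [-179.9, 0.2, 13.8]
wrist_force: [-9.2, -2.6, 8.8]
opening: 0.0117
grasp_force: 39.7
[-0.43263956  2.06180195 -0.10109643] 154.95406491705035
[(0.8, array([ 0.62985042, -0.23233666,  0.075     ]))]
[(0.91, array([ 0.62571344, -0.23258799,  0.075     ]))]
```

```bash
python3 -m inch '[[0,0,0,0],[0,0,0,0],[0,0,3,0],[0,0,5,0],[0,0,5,10],[0,0,5,20],[0,0,5,30],[0,0,5,40]]' 5; python3 -m inch '[[0,0,0,10],[0,0,0,20],[0,0,0,30],[0,0,0,40],[0,0,0,50],[0,0,0,60],[0,0,0,70],[0,0,0,80]]'; python3 -m inch '[[0,0,0,10],[0,0,0,20],[0,0,0,30],[0,0,0,40],[0,0,0,50],[0,0,0,60],[0,0,-2.5,60],[0,0,-4.9,60]]'; python3 -m inch '[[0,0,0,0],[0,0,0,0],[0,0,0,0],[0,0,0,0],[0,0,0,0],[0,0,0,0],[0,0,0,0],[0,0,0,0]]' 0 40
```

```text
time: 43.2
ee_pos: [0.6021, -0.119, 0.1751]
tcp_rot: [-179.8, 0.2, 54.1]
wrist_force: [-0.2, -0.4, -0.6]
opening: 0.0502
grasp_force: 0.0
time: 44.2
ee_pos: [0.602, -0.119, 0.175]
tcp_rot: [-179.8, 0.2, 134.1]
wrist_force: [0.1, -0.8, 0.1]
opening: 0.0502
grasp_force: 0.0
time: 45.2
ee_pos: [0.6022, -0.1191, 0.1256]
tcp_rot: [-179.8, 0.2, -166.2]
wrist_force: [-0.0, 0.2, 0.4]
opening: 0.0499
grasp_force: 0.0
time: 46.2
ee_pos: [0.6022, -0.1193, 0.1271]
tcp_rot: [-179.8, 0.3, -166.3]
wrist_force: [-1.5, -0.9, 5.6]
opening: 0.0114
grasp_force: 40.4
```

```bash
python3 -m inch '[[0,0,0,-8],[0,0,0,-16],[0,0,0,-24],[0,0,0,-32],[0,0,0,-40],[0,0,0,-48],[0,0,0,-56],[0,0,0,-64]]'; python3 -m inch '[[0,0,0,-8],[0,0,0,-16],[0,0,0,-24],[0,0,0,-32],[0,0,0,-40],[0,0,0,-46],[0,0,0,-52],[0,0,0,-52]]'; python3 -c "
from h import *
o=bot.get_obs();print(o['torque'],o['q'][5])
S=bot.camera('scene');T=bot.camera('top')
for C in (S,T): print([(r['score'],onz(C,r['point'],.075)) for r in bot.landmark_of('tab',C)[:2]])"
```

```text
time: 47.2
ee_pos: [0.6019, -0.1202, 0.1271]
tcp_rot: [-179.8, 0.3, 129.4]
wrist_force: [-3.0, -5.8, 5.1]
opening: 0.0112
grasp_force: 40.4
time: 48.2
ee_pos: [0.6011, -0.1204, 0.127]
tcp_rot: [-179.8, 0.3, 77.5]
wrist_force: [-6.6, -7.1, 7.2]
opening: 0.0115
grasp_force: 40.8
[-1.35816163  1.44362832 -0.08488499] 91.270467761396
[(0.3, array([ 0.55625338, -0.15619059,  0.075     ]))]
[]
```

The turn is complete (yaw 77.5, tab at the front). I'll release, rise, and bring the open jaws in from the side, so that the rear finger goes behind the pull, as that needs less reach.

```bash
python3 -m inch '[[0,0,0,0],[0,0,0,0],[0,0,2,0],[0,0,6,0],[0,0,11,0],[0,0,16,0],[0,0,20.1,0],[0,0,20.1,0]]' 8.5; python3 -m inch '[[1,0.4,0,0],[3,0.9,0,0],[5,1.4,0,0],[7,1.8,0,0],[9,2.2,0,0],[10.6,2.4,0,0],[10.6,2.4,0,0],[10.6,2.4,0,0]]';  python3 - <<'E'
from h import *
S=bot.camera("scene");T=bot.camera("top");print(bot.get_obs()['q'])
for C in (S,T): print([(r['score'],r['point'],onz(C,r['point'],.336)) for r in bot.landmark_of('pull',C)[:2]])
b=S["img"][180:300,190:390]; cv2.imwrite("pics/c1.png",cv2.resize(b[:,:,::-1],None,fx=4,fy=4,interpolation=cv2.INTER_CUBIC))
E
```

```text
time: 49.4
ee_pos: [0.6026, -0.119, 0.3305]
tcp_rot: [179.9, 0.2, 77.7]
wrist_force: [0.6, -0.5, -0.5]
opening: 0.0848
grasp_force: 0.0
time: 50.4
ee_pos: [0.7077, -0.095, 0.326]
tcp_rot: [-179.7, 0.2, 77.7]
wrist_force: [0.4, -0.5, 0.7]
opening: 0.0851
grasp_force: 0.0
[ -7.59867527  39.53749027  66.15657297 116.81468316  -0.16321277
  94.70850677]
[(0.88, [233.7, 230.5], array([ 0.7218441 , -0.15175418,  0.336     ]))]
[(0.68, [484.2, 265.5], array([ 0.48255872, -0.46198258,  0.336     ])), (0.64, [353.5, 162.3], array([ 0.72220811, -0.14936398,  0.336     ]))]
```

View pics/c1.png

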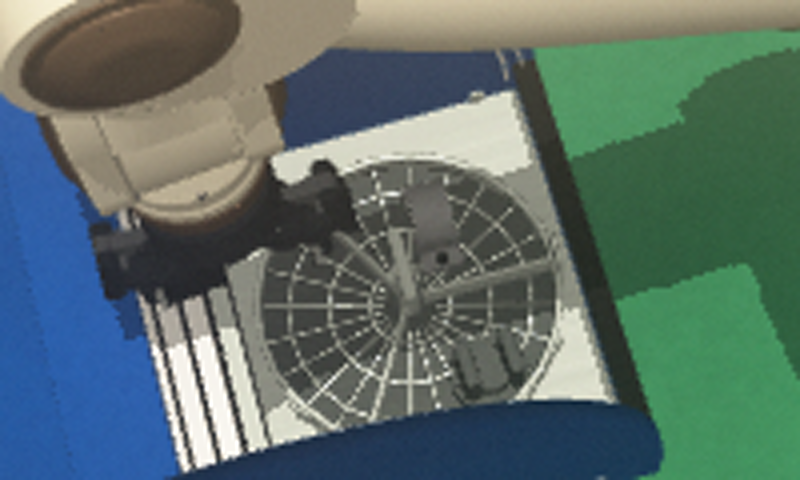

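The rear finger hangs behind the pull's line at (120,260), to the left of the pull, and the tab and parts look right. Slide in behind the pull, then draw it along its arc.

```bash
python3 -m inch '[[-0.2,-1,0,0],[-0.5,-2.2,0,0],[-0.8,-3.4,0,0],[-1,-4.6,0,0],[-1.0,-4.9,0,0],[-1.5,-4.8,0,0],[-2,-4.7,0,0],[-2.5,-4.6,0.1,0]]'; python3 -m inch '[[-1,0.2,0,0],[-2,0.4,0.1,0],[-3,0.6,0.2,0],[-4,0.9,0.2,0],[-5.2,1.2,0,0],[-6.4,1.4,-0.3,0],[-7.8,1.7,-0.8,0],[-9.2,2,-1.3,0]]'; python3 - <<'E'
from h import *
S=bot.camera("scene");T=bot.camera("top")
for C in (S,T): print([(r['score'],r['point'],onz(C,r['point'],.316)) for r in bot.landmark_of('pull',C)[:2]])
b=S["img"][180:300,190:390]; cv2.imwrite("pics/c2.png",cv2.resize(b[:,:,::-1],None,fx=4,fy=4,interpolation=cv2.INTER_CUBIC))
E
```

```text
time: 51.6
ee_pos: [0.6831, -0.1412, 0.3274]
tcp_rot: [-179.8, 0.2, 77.7]
wrist_force: [3.0, -0.4, -3.0]
opening: 0.085
grasp_force: 2.1
time: 52.6
ee_pos: [0.5906, -0.1208, 0.3158]
tcp_rot: [-179.9, 0.2, 77.7]
wrist_force: [2.1, 0.2, 3.7]
opening: 0.0849
grasp_force: 1.4
[(0.85, [276.9, 222.1], array([ 0.62019414, -0.12858596,  0.316     ]))]
[]
```

View pics/c2.png

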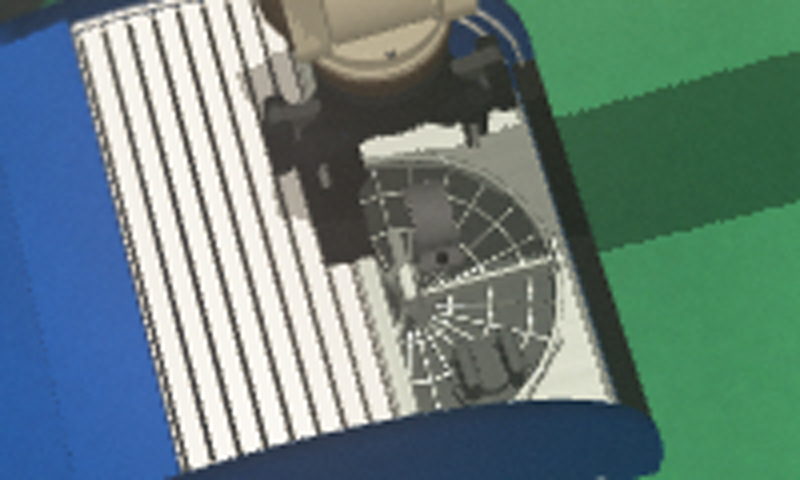

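The hook works: the pull has come forward to about 1.08 rad, with its plate at crop (340,220). Continue along the arc.

```bash
python3 -m inch '[[-1.6,0.3,0,0],[-3.1,0.7,-0.3,0],[-4.7,1,-0.7,0],[-6.2,1.3,-1.3,0],[-8.6,1.9,-3.2,0],[-10.9,2.4,-5.3,0],[-13,2.8,-7.5,0],[-14.8,3.2,-9.6,0]]'; python3 - <<'E'
from h import *
S=bot.camera("scene");T=bot.camera("top")
for C in (S,T): print([(r['score'],r['point'],onz(C,r['point'],.2)) for r in bot.landmark_of('pull',C)[:2]])
b=S["img"][180:300,190:390]; cv2.imwrite("pics/c3.png",cv2.resize(b[:,:,::-1],None,fx=4,fy=4,interpolation=cv2.INTER_CUBIC))
E
```

```text
time: 53.8
ee_pos: [0.4424, -0.089, 0.2185]
tcp_rot: [-179.8, 0.2, 77.7]
wrist_force: [0.4, -1.0, 0.3]
opening: 0.085
grasp_force: 0.0
[(0.98, [328.9, 226.1], array([ 0.49188031, -0.09600706,  0.2       ]))]
[]
```

View pics/c3.png

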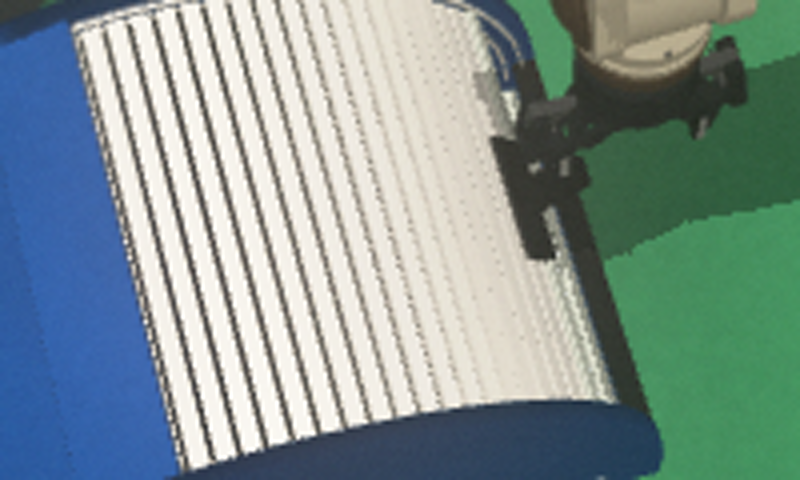

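```bash
python3 -m inch '[[0,0.2,3,0],[0,0.2,4,0],[0,0.2,4,0],[0,0.2,4,0],[0,0.2,4,0],[0,0.2,4,0],[0,0.2,4,0],[0,0.2,4,0]]' 0 20; python3 -m inch '[[0,0,-3,0],[0,0,-6,0],[0,0,-8,0],[0,0,-10,0],[0,0,-11.5,0],[0,0,-13,0],[0,0,-14,0],[0,0,-14.8,0]]'; python3 - <<'E'
from h import *
S=bot.camera("scene")
for C in (S,): print([(r['score'],r['point'],onz(C,r['point'],.085)) for r in bot.landmark_of('pull',C)[:2]])
E
```

```text
time: 55.0
ee_pos: [0.4428, -0.0871, 0.2591]
tcp_rot: [-179.8, 0.2, 77.7]
wrist_force: [0.5, -0.1, -0.9]
opening: -0.0003
grasp_force: 0.0
time: 56.0
ee_pos: [0.4428, -0.0871, 0.1107]
tcp_rot: [-179.8, 0.2, 77.7]
wrist_force: [0.1, 0.1, 0.3]
opening: 0.0001
grasp_force: 0.0
[(0.75, [344.8, 235.6], array([ 0.44347932, -0.08584973,  0.085     ]))]
```

```bash
python3 -m inch '[[0,0,-0.3,0],[0,0,-0.6,0],[0,0,-0.9,0],[0,0,-1.1,0],[0,0,-1.3,0],[0,0,-1.3,0],[0,0,-1.3,0],[0,0,-1.3,0]]'
```

```text
time: 57.1
ee_pos: [0.4432, -0.0872, 0.1025]
tcp_rot: [180.0, 0.2, 77.7]
wrist_force: [-14.3, 2.4, 36.9]
opening: 0.0001
grasp_force: 17.8
```

```bash
python3 -m inch '[[0,0,1.3,0],[-1,0,3,0],[-3,0,6,0],[-6,0,10,0],[-9,0,14,0],[-12,2,18,0],[-12,6,20,0],[-12,10,20,0]]'; python3 -m inch '[[0,3,0,0],[0,6,0,0],[0,6,0,0],[0,6,0,0],[0,6,0,0],[0,6,0,0],[0,6,0,0],[0,6,0,0]]'; python3 - <<'E'
from h import *
S=bot.camera("scene");T=bot.camera("top")
for C in (S,T): print([(r['score'],r['point'],onz(C,r['point'],.085)) for r in bot.landmark_of('pull',C)[:2]])
save(S,"end.png",(130,100,450,400),1.8)
E
```

```text
time: 58.1
ee_pos: [0.3223, 0.0136, 0.3002]
tcp_rot: [180.0, 0.1, 77.6]
wrist_force: [0.8, -0.0, -2.0]
opening: 0.0001
grasp_force: 0.0
time: 59.1
ee_pos: [0.3228, 0.0727, 0.2981]
tcp_rot: [-179.8, 0.2, 77.7]
wrist_force: [-0.7, -0.1, -0.1]
opening: 0.0001
grasp_force: 0.0
[(0.23, [317.6, 144.7], array([ 0.36800002, -0.38458595,  0.085     ]))]
[(0.68, [320.7, 280.9], array([ 0.451212  , -0.08027194,  0.085     ])), (0.28, [437.1, 314.7], array([ 0.36403641, -0.40111559,  0.085     ]))]
```

View pics/end.png

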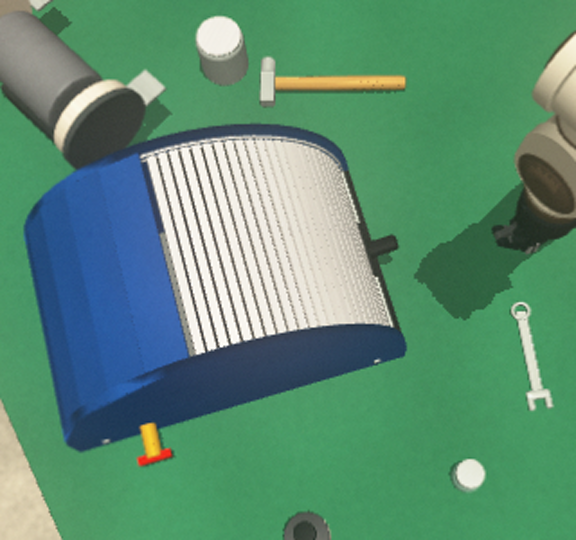

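The shutter is shut (pull at (385,243)), no parts are left on the bench, and the jar, spanner, hammer and tin in view are where they were. Handing in.

```bash
python3 -c "
from workcell import bot
print(bot.job_done())"
```

```text
the job is handed in; nothing more can be done
None
```

Job handed in after 59 s of the 210 s limit: the yoke and pillow block (the only two parts on the bench) are in separate bays, the basket has made one full clockwise turn with its tab back at the front by the hand's angle (tab itself hidden then), and the shutter is shut; the hand-in gave no verdict.

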